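# Set a bench polariscope to dark field and hold its lamp key

### The arm

A 7-joint arm with a two-finger parallel gripper is mounted at the origin on a cart in front of the work surface, level with it; the furniture and walls round the work are solid. World frame = base frame: x ahead of the robot, y to its left, z up, the work surface at z = 0. Lengths are in mm, angles in rad, forces in N, time in s.
With the tool pointing down it reaches from about 400 to 875 mm from the base axis. Payload 4.4 kg.
Tool frame: the origin (TCP) lies midway between the tips of the shut fingers; the grasp point (between the pads) lies 19 mm behind it; z points along the fingers, y is the line along which they close (so a half turn about z gives the same grasp; the last joint's range is limited). The gripper opens to 85 mm and grips with 20 to 120 N. Pads are 22 mm wide; open, the fingers measure 114 mm over their backs; the gripper's body (76 mm by 85 mm) begins 54 mm behind the grasp point. The pads swing forward as they close: fully open they stand 13 mm farther back than shut.
Start: joints at [1.042, 0.628, 0.038, 1.517, -0.027, 0.996, -0.02], TCP at [290.224, -581.625, 231.313] pointing down, gripper open.
Joint ranges: [-3.06, 3.06], [-0.37, 2.12], [-1.25, 1.32], [0.18, 2.47], [-1.1, 4.24], [0.23, 1.98], [-2.94, 2.94]. Speed limits (rad/s): [2.57, 2.57, 3.14, 3.14, 3.14, 3.14, 3.14].

### API

Orientations are given as [roll, pitch, yaw] about the fixed x, y, z axes, in that order (R = Rz(yaw) Ry(pitch) Rx(roll)).
In Python, from cell import monitor, cams, ctrl gives the robot as it stands.
- The arm moves only by the tool drive_tool, never from a script. Its argument "motion" is a list of rows, each an object with "fingers": the opening, from 0 (shut) to 1 (fully open); "linear": the shift along the tool's x, y, z in m, a list of three; "twist": the turn about the tool's z in rad. In form: [{"fingers": fingers, "linear": [x, y, z], "twist": twist}, ...]. A call has 1 to 5 rows; each row shifts and turns the commanded pose from where the row before left it, along the tool's axes as they then stand; what a row does not reach is not made up. A row lasts 1/12 s, in which the tool goes at most 41.7 mm and 7.16 degrees, less where a joint would pass 70% of its speed; a pose out of reach is approached as far as the arm can. A call with a gripper value outside its range is refused whole. The fingers move at their own pace and stop on an object; the grip force is fixed at half the most. Time passes only in rows, so rows that do not move let the fingers close. It gives the time, the measured TCP pose, the force, the opening and the grip force at its end, in the units of the state.
- monitor.read_state(): the state, without advancing time (a new reading comes with each control period).
- cams.get_image(name): name is "scene" or "top"; returns a dict with "color" (384x512x3 uint8, blue, green, red), "K" (3x3 intrinsics, pixels), "R" (3x3) and "t" (3): a world point X has camera coordinates R X + t. Camera axes: x right, y down, z forward; pixel columns grow to the right and rows downward; lengths in mm; the calibration is good to about 2 mm. A picture is of the moment at which its call begins. There is no depth.
- ctrl.finish_job(): hands the job in; it is judged then, once.
The state is a dict: "clock": time; "qpos": joint angles; "qd": joint speeds; "tau": joint torques, N m; "eef_pos": TCP position; "tool_rot": TCP orientation; "force": force on the tool from outside, world axes, zero at the start; "torque": the same for the moment, N m; "width": finger opening in mm; "gripper_force": force on a finger pad.
Only numpy, scipy, OpenCV 4.12 (cv2) and the standard library are available. Lean on these libraries where they do the work, as an engineer would, in place of code of your own. Each camera call takes 0.05 s, during which the arm holds its last target. There are 200 camera calls.

### The job

The glass beaker on the stage of the bench polariscope is to be viewed in dark field. With a fingertip, push the lever of the analyser ring round until the white line on the ring stands at the zero mark of the scale (the longest mark, with a dot at its inner end) and let go of it; then press the lamp key down with light pressure and finish while holding it down. Grasp and lift nothing, and leave the beaker, the vials and the other things where they stand.

Things in the scene. Friction and masses are not known exactly. Their poses are not given: they have to be found in the camera images.
- polariscope: Fixed bench instrument. Origin on the bench under the axis of the analyser ring; x points to its back (column side), y to its left seen from the front, z up. White lamp base 52 mm high, x -95 to 105 mm, y -95 to 95 mm, with a wing for the lamp key at the right front (x -95 to 15 mm, y to -190 mm). A column at the back (x 73 to 107 mm) carries the head.
- head_top (a point): Centre of the top of the round analyser head, on the axis of the ring, 152 mm above the bench. Head 136 mm across, underside at 126 mm; only the lever rises above its top. Fixed inner aluminium bezel (radius 32 to 50 mm) with the scale, black turning ring round it (radius 51 to 67 mm) with the lever.
- analyser (a joint): Angle of the turning ring, rad: 0 when its white line and lever are at the zero mark, positive anticlockwise seen from above (towards the instrument's right, where the lever starts); stops at -0.35 and 1.66. It stays where it is left; friction about 0.10 N m, so 1 N at the lever's end moves it.
- zero_mark (a point): Outer end of the zero mark on the fixed scale, 51 mm from the axis, 153.5 mm up: index_line stands here at zero. Dark marks every 5 degrees, longer every 15, longer yet at 45 and 90; the zero mark is the longest (15 mm), with a dot at its inner end, at the front left: direction (-0.766, +0.643) from the axis in the polariscope's x, y. The scale runs on anticlockwise from it.
- lever_ball (a point): Centre of the black ball, 17 mm in diameter, at the end of the ring's lever: 122 mm from the ring's axis and 170 mm above the bench. The lever is a steel rod 7 mm thick, in line with the white line, that leaves the ring's rim at z = 147 mm and rises outwards to the ball. It is pushed sideways, round the axis.
- index_line (a point): Inner end of the white line on the analyser ring, next to the scale: 51 mm from the axis, z = 153.5 mm.
- lamp_key (a joint): Travel of the round black lamp key, m: 0 up, 0.006 fully down. A spring raises it again; fully down takes 5 N.
- lamp_key_top (a point): Centre of the top of the black lamp key, 74 mm above the bench when up (28 mm in diameter, pressed straight down), on the right wing of the base, 52 mm in front of and 145 mm to the right of the ring's axis. It stands 10 mm proud of a fixed grey collar, 44 mm across. The point moves with the key. The lever may overhang the key until it is set to zero.
- beaker: Glass beaker, 45 mm across and 58 mm high, loose, standing on the opal stage under the head. Origin under its centre. Must stay put.
- vial_1: Glass vial with black cap, 15 mm across, 47 mm high, loose, standing on the bench in front of the base. Origin under its centre. Must stay put.
- vial_2: Glass vial with blue cap, as vial_1, standing beside it. Must stay put.
- tube_rack: Blue lattice rack, 64 x 130 x 36 mm, loose on the bench to the left of the instrument. Origin under its centre. Must stay put.
- bottle_white: White bottle with blue cap, 64 mm across, 118 mm high, loose on the bench behind the rack at the left. Origin under its centre. Must stay put.
- timer: White bench timer lying flat, 64 x 66 x 19 mm, loose on the bench at the right of the instrument. Origin under its centre. Must stay put.
- tweezers: Tweezers lying on the bench in front of the base, 124 mm long, 10 mm high, loose. Origin under the centre. Must stay put.
Not all that is in view belongs to the job. Leave any purple or yellow look-alike of the beaker alone.

How it is judged (in metres and radians):
On the way, in this order (a step that is already met when the one before it is completed fails the run):
1. the white line of the analyser ring stands at the zero mark and the lever has been let go (value of joint analyser between -0.052 and 0.052 rad and contact force between the fingers and analyser below 0.05 N), for 0.2 s.
2. the lamp key is pressed down by the fingers (value of joint lamp_key above 0.0042 m and contact force between the fingers and lamp_key above 1 N), for 0.2 s.
At the end, for the whole second after the job is handed in: The ring is within 3 degrees (0.052 rad) of the zero mark and nothing touches it; the fingers hold the lamp key at least 4.2 mm of its 6 mm down, with 1 to 30 N; the beaker stands upright within 10 mm of where it was (all of step 1 and all of step 2 and contact force between the arm and analyser below 0.05 N and contact force between the fingers and lamp_key below 30 N and distance of beaker from where it was at the start of the episode below 0.01 m and angle between beaker's own z axis and vertical below 0.1 rad); the arm keeps its last pose, push and grip.
It fails at once if the beaker is shifted, lifted or tipped (distance of beaker from where it was at the start of the episode above 0.012 m or angle between beaker's own z axis and vertical above 0.2 rad).
It fails at once if a vial is shifted, lifted or tipped (distance of any of vial_1, vial_2 from where it was at the start of the episode above 0.015 m or angle between any of vial_1, vial_2's own z axis and vertical above 0.3 rad).
It fails at once if the rack, bottle, timer or tweezers are shifted or lifted (distance of any of tube_rack, bottle_white, timer, tweezers from where it was at the start of the episode above 0.02 m).
It also fails if it takes over 51 s, if anything falls off the work surface, if the arm or the gripper's body presses on something with over 40 N, if the wrist force passes 120 N, or if a joint passes its speed limit or range.

## Working session

There is one attempt and no reset: what is moved stays moved. The work goes in short steps, Python scripts to look and compute and a tool call to move; the robot and the scene stay as the last step left them, time stands still between calls to the robot, and variables do not carry over. Pictures are saved under pics/ and viewed, at most 10 in all, crops included, and the job is handed in when it is done.

Besides the shell and the picture viewer there is one more tool, called after "Call:" in YAML: its name, and indented under it one key for each argument. drive_tool: Moves the arm, as the interface text tells. Its arguments: {"type":"object","properties":{"motion":{"type":"array"}},"required":["motion"]}

```bash
mkdir -p pics && python3 - <<'E'
from cell import monitor,cams
import cv2,numpy as np,pickle
s=monitor.read_state();print(s)
d={}
for n in("scene","top"):
    i=cams.get_image(n);d[n]=i;cv2.imwrite(f"pics/{n}0.png",i["color"]);print(n,i["K"],i["R"],i["t"])
pickle.dump(d,open("im0.pkl","wb"))
E
```

```text
{'clock': 0.0, 'qpos': array([ 1.04219403,  0.6293094 ,  0.03848168,  1.51833418, -0.02699698,
        0.99632618, -0.02000018]), 'qd': array([-3.14418847e-04, -5.02842350e-04, -5.92424542e-04,  3.63191509e-05,
        1.08368424e-03, -5.56037465e-04,  7.35834265e-04]), 'tau': array([-1.18080050e-03, -5.63411522e+01,  1.22576449e+00, -1.93452805e+01,
        1.10262146e-02,  1.03773444e-02, -7.67516781e-06]), 'eef_pos': array([ 289.92921921, -581.07317357,  230.4244491 ]), 'tool_rot': array([-3.13973520e+00,  4.79796533e-05,  4.62772430e-01]), 'force': array([0.2023926 , 0.51326456, 0.19214386]), 'torque': array([-0.0107871 , -0.03863382, -0.01258782]), 'gripper_force': 0.0, 'width': 85.3033424446182}
scene [[468.1389401    0.         253.73214276]
 [  0.         468.1389401  186.19847208]
 [  0.           0.           1.        ]] [[-0.87789786 -0.47830328  0.02283245]
 [-0.23039344  0.3801122  -0.89578657]
 [ 0.41977877 -0.79166956 -0.44389763]] [535.0395784  229.80938885 928.96758572]
top [[393.38785329   0.         260.51443566]
 [  0.         393.38785329 193.33363665]
 [  0.           0.           1.        ]] [[ 2.70224315e-02 -9.99634715e-01 -4.74277495e-04]
 [-9.84770124e-01 -2.65390853e-02 -1.71823979e-01]
 [ 1.71748627e-01  5.11015601e-03 -9.85127553e-01]] [ 39.05580306 600.65562872 926.33268399]
```

View pics/scene0.png

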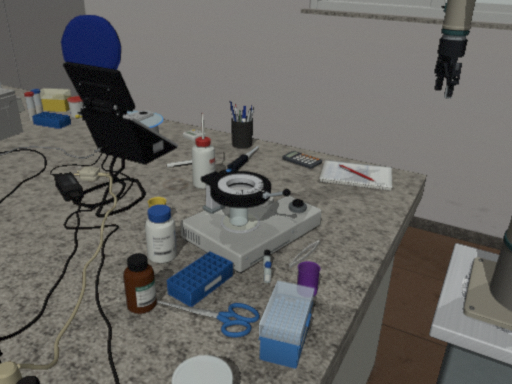

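View pics/top0.png

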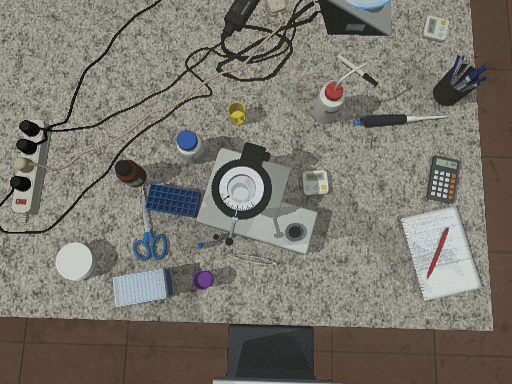

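The scene view shows the instrument at about (250,215). In the top view the ring centre is near (241,188), the column near (253,155), and the key near (295,232). The lever needs an enlarged crop.

```bash
python3 - <<'E'
import cv2,pickle,numpy as np
d=pickle.load(open("im0.pkl","rb"))
a=cv2.resize(d["top"]["color"][140:270,190:330],None,fx=5.5,fy=4.6*5.5/4.6*0.83,interpolation=cv2.INTER_CUBIC) if 0 else cv2.resize(d["top"]["color"][140:275,190:335],None,fx=4.4,fy=4.4,interpolation=cv2.INTER_CUBIC)
cv2.imwrite("pics/topc.png",a)
b=cv2.resize(d["scene"]["color"][160:290,175:335],None,fx=4.5,fy=4.5,interpolation=cv2.INTER_CUBIC)
cv2.imwrite("pics/scenec.png",b);print(a.shape,b.shape)
E
```

```text
(594, 638, 3) (585, 720, 3)
```

View pics/topc.png

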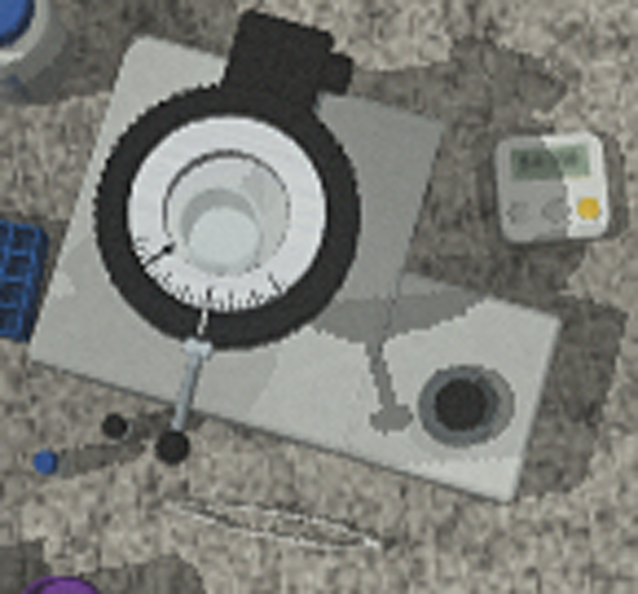

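View pics/scenec.png

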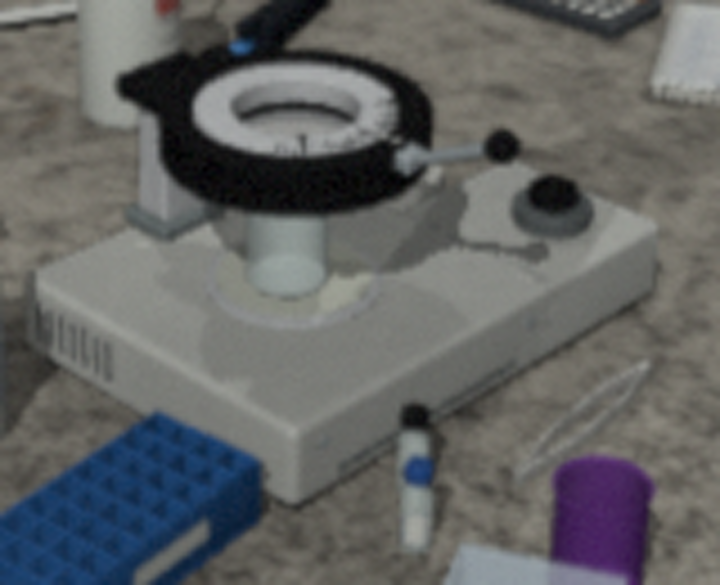

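The top crop shows the lever ball at crop (172,446), the zero mark with its dot at about (147,266)–(168,246), and the key at (463,404). The vial caps are at (115,425) and (45,462), and the timer, tweezers and rack are clear of the path. The scene crop confirms the lever and ball at (500,145) and the key at (553,195). The purple cup at (600,510) is a look-alike and stays out of it.

```bash
cat > h.py <<'E'
import numpy as np,cv2,pickle
def ray(im,u,v,z):
    d=im["R"].T@np.linalg.inv(im["K"])@np.array([u,v,1.]);c=-im["R"].T@im["t"]
    return c+d*(z-c[2])/d[2]
E
python3 - <<'E'
from h import *
d=pickle.load(open("im0.pkl","rb"));T,S=d["top"],d["scene"]
def blob(im,x0,y0,x1,y1,thr):
    m=(im["color"][y0:y1,x0:x1].max(2)<thr).astype(np.uint8)
    n,l,st,c=cv2.connectedComponentsWithStats(m)
    k=1+st[1:,4].argmax();return c[k]+[x0,y0],st[k]
# ring outer: dark; fit ellipse hole of bezel instead plus ring
print("ball",b:=blob(T,222,235,237,247,60)); B=ray(T,*b[0],170);print(B)
print("key",k:=blob(T,284,222,306,242,60)); K=ray(T,*k[0],74);print(K)
bs=blob(S,280,185,294,197,60);print("ballS",bs,ray(S,*bs[0],170))
ks=blob(S,290,195,306,207,50);print("keyS",ks,ray(S,*ks[0],74))
# bezel bright disc
g=T["color"][160:216,212:270].min(2);m=(g>165).astype(np.uint8)
c,_=cv2.findContours(m,cv2.RETR_EXTERNAL,cv2.CHAIN_APPROX_NONE);c=max(c,key=cv2.contourArea)
e=cv2.fitEllipse(cv2.convexHull(c));print("bezel",e);C=ray(T,e[0][0]+212,e[0][1]+160,153);print(C,e[1][0]/2*(ray(T,241,188,153)-ray(T,240,188,153)))
print("dist ball-C",np.linalg.norm((B-C)[:2]),"key-C",np.linalg.norm((K-C)[:2]),"exp 122,",np.hypot(52,145))
v=(K-C)[:2];yaw=np.arctan2(v[1],v[0])-np.arctan2(-145,-52);print("yaw from key",yaw%(2*np.pi))
z0=yaw+np.arctan2(.643,-.766)
for n,p in(("mark",(147,266)),("dot",(168,246)),("line",(206,310))):
    P=ray(T,p[0]/4.4+190-.4,p[1]/4.4+140-.4,153);w=(P-C)[:2];print(n,P,np.hypot(*w),np.arctan2(w[1],w[0])%(2*np.pi))
w=(B-C)[:2];print("ball ang",np.arctan2(w[1],w[0])%(2*np.pi),"zero",z0%(2*np.pi))
print("ball target",C[:2]+122*np.array([np.cos(z0),np.sin(z0)]))
E
```

```text
ball (array([228.72093023, 240.93023256]), array([ 3,  3,  8,  7, 43], dtype=int32))
[473.74755388 119.77709724 170.        ]
key (array([294.2745098 , 231.60784314]), array([  5,   4,  12,  12, 102], dtype=int32))
[504.91693974 -28.01587868  74.        ]
ballS (array([286.18604651, 192.25581395]), array([ 3,  4,  8,  7, 43], dtype=int32)) [474.60015017 116.40816418 170.        ]
keyS (array([297.5       , 202.82894737]), array([ 2,  4, 12,  8, 76], dtype=int32)) [502.86391551 -20.40817338  74.        ]
bezel ((29.068784713745117, 28.025047302246094), (42.87250900268555, 44.20347595214844), 77.65044403076172)
[592.62675989  98.42880105 153.        ] [  1.28846395 -47.82206334   0.        ]
dist ball-C 120.7808568077638 key-C 153.88719759984195 exp 122, 154.042202009709
yaw from key 6.0210599581900475
mark [564.39291193 137.53933842 153.        ] 48.23675262549096 2.1960687469631845
dot [574.90317303 127.37098341 153.        ] 33.93781741297475 2.1202684002893455
line [542.84258285 106.94394998 153.        ] 50.507148456433455 2.9721906471053274
ball ang 2.9639068219012974 zero 2.1811443554976897
ball target [522.70213215 198.40152951]
```

Call:
drive_tool:
  motion:
    - {"fingers":0,"linear":[0.0228,-0.026,0],"twist":0}
    - {"fingers":0,"linear":[0.0228,-0.026,0],"twist":0}
    - {"fingers":0,"linear":[0.0228,-0.026,0],"twist":0}
    - {"fingers":0,"linear":[0.0228,-0.026,0],"twist":0}
    - {"fingers":0,"linear":[0.0228,-0.026,0],"twist":0}

```text
clock: 0.52
eef_pos: [334.1, -412.6, 230.9]
tool_rot: [-3.141, 0.0, 0.463]
force: [0.9, -0.3, -0.2]
width: 25.2
gripper_force: 0.0
```

Call:
drive_tool:
  motion:
    - {"fingers":0,"linear":[0.0228,-0.026,0],"twist":0}
    - {"fingers":0,"linear":[0.0228,-0.026,0],"twist":0}
    - {"fingers":0,"linear":[0.0228,-0.026,0],"twist":0}
    - {"fingers":0,"linear":[0.0228,-0.026,0],"twist":0}
    - {"fingers":0,"linear":[0.0228,-0.026,0],"twist":0}

```text
clock: 0.93
eef_pos: [378.1, -245.4, 231.2]
tool_rot: [-3.141, 0.0, 0.463]
force: [0.5, -0.1, -1.5]
width: -0.2
gripper_force: 0.0
```

Call:
drive_tool:
  motion:
    - {"fingers":0,"linear":[0.0228,-0.026,0],"twist":0}
    - {"fingers":0,"linear":[0.0228,-0.026,0],"twist":0}
    - {"fingers":0,"linear":[0.0228,-0.026,0],"twist":0}
    - {"fingers":0,"linear":[0.0228,-0.026,0],"twist":0}
    - {"fingers":0,"linear":[0.0228,-0.026,0],"twist":0}

```text
clock: 1.35
eef_pos: [422.0, -78.3, 231.3]
tool_rot: [-3.142, 0.0, 0.463]
force: [-0.2, -0.1, -0.0]
width: 0.4
gripper_force: 0.0
```

Call:
drive_tool:
  motion:
    - {"fingers":0,"linear":[0.0225,-0.025,0],"twist":0}
    - {"fingers":0,"linear":[0.0225,-0.025,0],"twist":0}
    - {"fingers":0,"linear":[0.0225,-0.025,0],"twist":0}
    - {"fingers":0,"linear":[0.0225,-0.025,0],"twist":0}
    - {"fingers":0,"linear":[0.0225,-0.025,0],"twist":0}

```text
clock: 1.77
eef_pos: [467.0, 83.7, 231.2]
tool_rot: [3.142, 0.0, 0.463]
force: [0.8, -0.3, 0.4]
width: -0.3
gripper_force: 0.0
```

Call:
drive_tool:
  motion:
    - {"fingers":0,"linear":[0,0,0],"twist":-0.116}
    - {"fingers":0,"linear":[0,0,0],"twist":-0.116}
    - {"fingers":0,"linear":[0,0,0],"twist":-0.116}
    - {"fingers":0,"linear":[0,0,0],"twist":-0.116}

```text
clock: 2.1
eef_pos: [466.7, 82.4, 231.0]
tool_rot: [-3.141, 0.001, 0.933]
force: [1.2, -0.3, 0.4]
width: 0.1
gripper_force: 0.0
```

Call:
drive_tool:
  motion:
    - {"fingers":0,"linear":[0,0,0],"twist":-0.116}
    - {"fingers":0,"linear":[0,0,0],"twist":-0.116}
    - {"fingers":0,"linear":[0,0,0],"twist":-0.116}
    - {"fingers":0,"linear":[0,0,0],"twist":-0.116}
    - {"fingers":0,"linear":[0,0,0],"twist":0}

```text
clock: 2.52
eef_pos: [466.7, 82.0, 231.0]
tool_rot: [-3.141, -0.0, 1.393]
force: [-0.2, 0.1, -0.0]
width: -0.1
gripper_force: 0.0
```

Call:
drive_tool:
  motion:
    - {"fingers":0,"linear":[0,0,0.019],"twist":0}
    - {"fingers":0,"linear":[0,0,0.019],"twist":0}
    - {"fingers":0,"linear":[0,0,0.019],"twist":0}
    - {"fingers":0,"linear":[0,0,0.019],"twist":0}
    - {"fingers":0,"linear":[0,0,0],"twist":0}

```text
clock: 2.93
eef_pos: [464.6, 81.4, 152.5]
tool_rot: [-3.136, 0.003, 1.388]
force: [-0.7, 0.3, -1.0]
width: 0.2
gripper_force: 0.0
```

```bash
python3 - <<'E'
from cell import monitor,cams
from h import *
s=monitor.read_state();print(s["eef_pos"],s["tool_rot"],s["force"])
i=cams.get_image("top");cv2.imwrite("pics/t1.png",cv2.resize(i["color"][140:275,190:335],None,fx=4.4,fy=4.4,interpolation=cv2.INTER_CUBIC))
E
```

```text
[464.6329374   81.37601681 152.52604211] [-3.13576518e+00  2.64275308e-03  1.38784764e+00] [-0.6668557   0.29410463 -0.97835542]
```

View pics/t1.png

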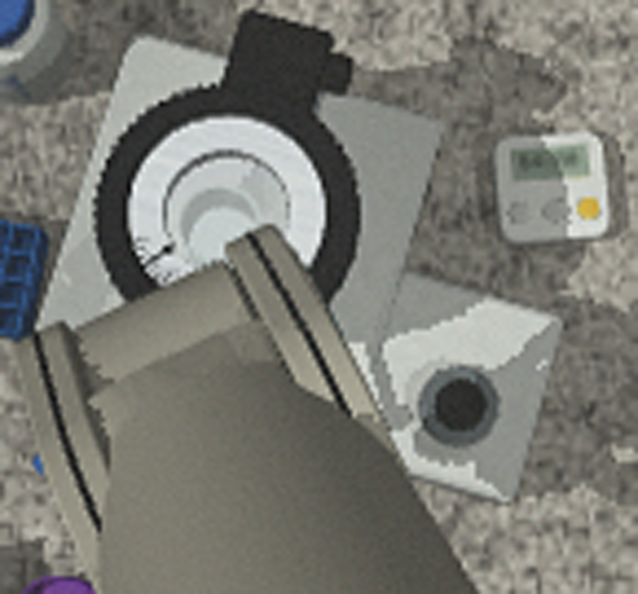

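The arm hides the lever from the top camera here, but the head and beaker are unmoved, and the zero mark is visible at crop (150,265). I'll move in towards contact, then arc round with the lever.

Call:
drive_tool:
  motion:
    - {"fingers":0,"linear":[0.004,0.0035,0],"twist":0}
    - {"fingers":0,"linear":[0.004,0.0035,0],"twist":0}
    - {"fingers":0,"linear":[0.004,0,0],"twist":0}
    - {"fingers":0,"linear":[0.004,0,0],"twist":0}
    - {"fingers":0,"linear":[0,0,0],"twist":0}

```text
clock: 3.4
eef_pos: [477.4, 98.0, 156.0]
tool_rot: [3.14, -0.001, 1.392]
force: [0.2, -0.7, 0.3]
width: -0.2
gripper_force: 0.0
```

Call:
drive_tool:
  motion:
    - {"fingers":0,"linear":[0.003,0,0],"twist":0}
    - {"fingers":0,"linear":[0.003,0,0],"twist":0}
    - {"fingers":0,"linear":[0,0,0],"twist":0}

```text
clock: 3.65
eef_pos: [477.8, 103.0, 155.5]
tool_rot: [3.141, -0.0, 1.391]
force: [-0.5, 0.4, 0.2]
width: 0.2
gripper_force: 0.1
```

Call:
drive_tool:
  motion:
    - {"fingers":0,"linear":[0.0057,-0.001,0],"twist":0.05}
    - {"fingers":0,"linear":[0.0057,-0.001,0],"twist":0.05}
    - {"fingers":0,"linear":[0.0057,-0.001,0],"twist":0.05}
    - {"fingers":0,"linear":[0.0057,-0.001,0],"twist":0.05}

```text
clock: 3.98
eef_pos: [479.8, 125.3, 155.3]
tool_rot: [3.141, 0.0, 1.188]
force: [-0.1, -0.8, 0.9]
width: -0.3
gripper_force: 0.5
```

```bash
python3 - <<'E'
from cell import monitor,cams
from h import *
s=monitor.read_state();print(s["eef_pos"],s["tool_rot"],s["force"])
p=s["eef_pos"][:2]-[592.6,98.4];y=s["tool_rot"][2];th=y+np.pi/2
print("theta",th,"r",p@[np.cos(th),np.sin(th)],"off",p@[-np.sin(th),np.cos(th)])
i=cams.get_image("scene");cv2.imwrite("pics/s1.png",cv2.resize(i["color"][140:250,190:350],None,fx=5,fy=5,interpolation=cv2.INTER_CUBIC))
E
```

```text
[479.76267295 125.28775375 155.31201933] [3.14138681e+00 4.33637221e-04 1.18772544e+00] [-0.062137   -0.83430793  0.94771951]
theta 2.7585217640924515 r 114.70886360582571 off 17.2363072376733
```

View pics/s1.png

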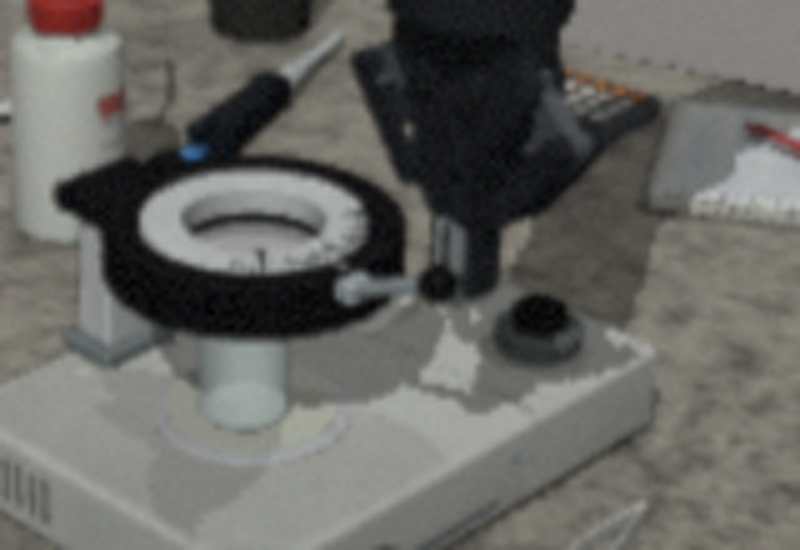

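The lever is turning with the finger. The ball is at crop (437,283), touching the fingertip, and nothing else is disturbed. I'll continue most of the way and then measure.

Call:
drive_tool:
  motion:
    - {"fingers":0,"linear":[0.0057,-0.001,0],"twist":0.05}
    - {"fingers":0,"linear":[0.0057,-0.001,0],"twist":0.05}
    - {"fingers":0,"linear":[0.0057,-0.001,0],"twist":0.05}
    - {"fingers":0,"linear":[0.0057,-0.001,0],"twist":0.05}
    - {"fingers":0,"linear":[0.0057,-0.001,0],"twist":0.05}

```text
clock: 4.45
eef_pos: [488.3, 152.6, 155.2]
tool_rot: [3.142, 0.001, 0.939]
force: [0.7, -1.0, 0.5]
width: 0.2
gripper_force: 0.5
```

Call:
drive_tool:
  motion:
    - {"fingers":0,"linear":[0.0057,-0.001,0],"twist":0.05}
    - {"fingers":0,"linear":[0.0057,-0.001,0],"twist":0.05}
    - {"fingers":0,"linear":[0.0057,-0.001,0],"twist":0.05}
    - {"fingers":0,"linear":[0.0057,-0.001,0],"twist":0.05}
    - {"fingers":0,"linear":[0,0,0],"twist":0}

```text
clock: 4.87
eef_pos: [500.5, 173.7, 155.2]
tool_rot: [3.142, -0.001, 0.741]
force: [1.0, 0.3, 0.0]
width: -0.1
gripper_force: 0.0
```

```bash
python3 - <<'E'
from cell import monitor,cams
from h import *
s=monitor.read_state();print(s["eef_pos"],s["tool_rot"],s["force"])
p=s["eef_pos"][:2]-[592.6,98.4];y=s["tool_rot"][2];th=y+np.pi/2
print("theta",th,"r",p@[np.cos(th),np.sin(th)],"off",p@[-np.sin(th),np.cos(th)])
a=cams.get_image("scene")["color"][150:230,200:310];b=cams.get_image("top")["color"][150:230,190:300]
cv2.imwrite("pics/st.png",cv2.resize(np.hstack([a,b]),None,fx=3.6,fy=3.6,interpolation=cv2.INTER_CUBIC))
E
```

```text
[500.50834834 173.71767976 155.2293606 ] [ 3.14154889e+00 -5.68585108e-04  7.41239732e-01] [1.01254228 0.30285753 0.01383613]
theta 2.3120360592737064 r 117.73728484972071 off 17.07503870284244
```

View pics/st.png

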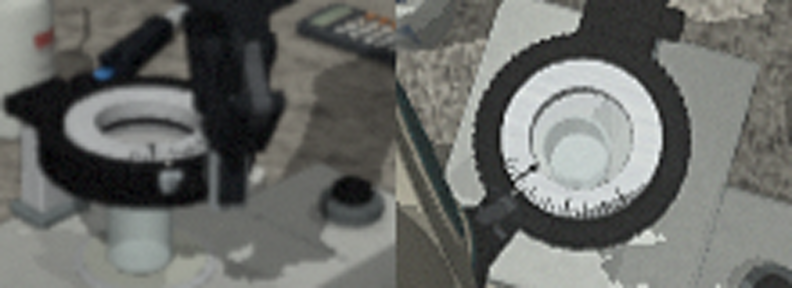

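In the top view (right half) the lever's base at (490,210) has nearly reached the zero mark at (512,188)–(536,165). I'll measure the angles from the pixels.

```bash
python3 - <<'E'
from cell import monitor,cams
from h import *
i=cams.get_image("top");C=np.array([592.6,98.4])
g=cv2.cvtColor(i["color"],cv2.COLOR_BGR2GRAY)
# polar unwrapping about axis at z=153.5
th=np.arange(1.9,2.7,.02);c=lambda r,z:np.array([[*(i["K"]@(i["R"]@np.array([C[0]+r*np.cos(t),C[1]+r*np.sin(t),z])+i["t"]))] for t in th])
print("th",np.round(th[::2],2).tolist())
for r,z in((38,153.5),(42,153.5),(46,153.5),(50,153.5),(54,153.5),(57,153),(60,153),(64,153),(68,148),(72,149),(78,152)):
    p=c(r,z);p=(p[:,:2]/p[:,2:]).astype(np.float32)
    print(r,cv2.remap(g,p[:,0],p[:,1],cv2.INTER_LINEAR).ravel().tolist())
cv2.imwrite("pics/t2.png",cv2.resize(i["color"][165:225,200:275],None,fx=8,fy=8,interpolation=cv2.INTER_CUBIC))
E
```

```text
th [1.9, 1.94, 1.98, 2.02, 2.06, 2.1, 2.14, 2.18, 2.22, 2.26, 2.3, 2.34, 2.38, 2.42, 2.46, 2.5, 2.54, 2.58, 2.62, 2.66, 2.7]
38 [208, 208, 208, 208, 206, 205, 206, 206, 206, 203, 192, 148, 120, 104, 123, 156, 196, 219, 215, 212, 209, 208, 208, 208, 208, 208, 207, 206, 204, 202, 203, 205, 206, 207, 208, 208, 208, 209, 210, 212, 213]
42 [182, 175, 182, 196, 206, 208, 208, 209, 209, 208, 207, 172, 129, 83, 101, 140, 179, 203, 211, 209, 206, 207, 209, 209, 199, 180, 159, 165, 186, 209, 215, 216, 216, 213, 212, 213, 215, 206, 188, 162, 171]
46 [143, 171, 193, 190, 162, 136, 165, 187, 192, 186, 195, 193, 151, 120, 123, 157, 196, 196, 193, 204, 206, 191, 181, 180, 187, 176, 144, 143, 165, 171, 164, 182, 200, 212, 194, 176, 171, 175, 169, 160, 169]
50 [93, 91, 100, 111, 101, 98, 116, 110, 79, 62, 79, 106, 100, 62, 46, 80, 124, 144, 127, 127, 126, 90, 59, 70, 72, 84, 95, 91, 91, 113, 115, 102, 109, 125, 101, 77, 71, 111, 132, 109, 104]
54 [48, 46, 43, 44, 45, 45, 47, 48, 49, 49, 47, 47, 46, 44, 44, 46, 51, 62, 88, 117, 94, 65, 44, 45, 48, 50, 48, 46, 44, 44, 45, 46, 45, 45, 45, 46, 46, 47, 49
[... 373 characters left out ...]
 48, 47, 47, 48, 49, 50, 50, 50, 50, 51, 51, 54, 63, 68, 67, 67, 69, 69, 71, 69, 62, 52, 49, 49, 48, 47, 47, 47, 47, 48, 47, 44, 43, 45, 49]
68 [128, 147, 126, 96, 100, 116, 133, 132, 123, 130, 131, 98, 53, 45, 45, 45, 49, 56, 61, 63, 65, 67, 67, 66, 61, 54, 48, 45, 45, 45, 46, 43, 40, 61, 112, 121, 116, 115, 105, 95, 93]
72 [160, 160, 161, 162, 162, 162, 161, 162, 162, 164, 167, 169, 138, 80, 38, 43, 48, 56, 64, 67, 68, 68, 69, 65, 60, 55, 50, 47, 45, 44, 44, 43, 43, 73, 140, 176, 188, 183, 182, 184, 183]
78 [160, 162, 161, 161, 163, 163, 162, 160, 162, 169, 179, 177, 181, 153, 99, 56, 54, 66, 68, 67, 67, 64, 58, 49, 45, 50, 54, 63, 69, 68, 64, 50, 45, 78, 143, 184, 187, 184, 184, 184, 185]
```

View pics/t2.png

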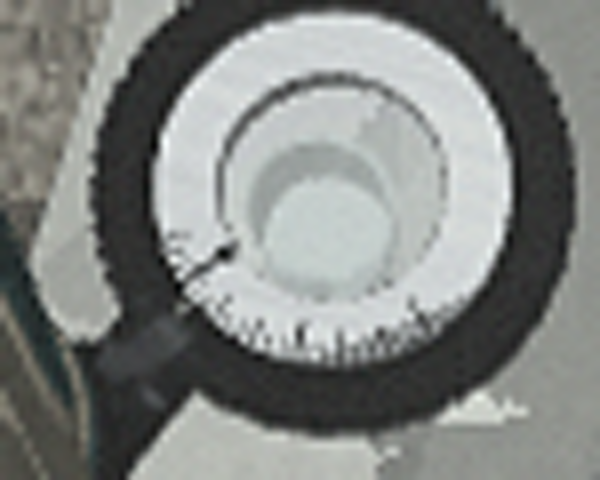

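The zero mark is at an angle of about 2.17 rad (the 15° mark at 2.43 agrees), and the white line is at about 2.28. About 0.11 rad remains, so I'll push 0.09 and re-measure.

Call:
drive_tool:
  motion:
    - {"fingers":0,"linear":[0.0052,-0.001,0],"twist":0.045}
    - {"fingers":0,"linear":[0.0052,-0.001,0],"twist":0.045}
    - {"fingers":0,"linear":[0,0,0],"twist":0}
    - {"fingers":0,"linear":[0,0,0],"twist":0}

```text
clock: 5.35
eef_pos: [506.5, 181.2, 155.3]
tool_rot: [-3.142, 0.0, 0.653]
force: [-0.9, -0.2, -1.3]
width: 0.1
gripper_force: 0.0
```

```bash
cat > m.py <<'E'
from cell import monitor,cams
from h import *
i=cams.get_image("top");C=np.array([592.6,98.4])
s=monitor.read_state();p=s["eef_pos"][:2]-C;t0=s["tool_rot"][2]+np.pi/2
print(s["eef_pos"],s["force"],"theta",t0,"r",p@[np.cos(t0),np.sin(t0)],"off",p@[-np.sin(t0),np.cos(t0)])
g=cv2.cvtColor(i["color"],cv2.COLOR_BGR2GRAY)
th=np.arange(2.0,2.5,.02)
print((th*100).round().astype(int).tolist())
for r in(42,46,50,53,54,55,57,60,64):
    p=np.array([i["K"]@(i["R"]@np.array([C[0]+r*np.cos(t),C[1]+r*np.sin(t),153.5])+i["t"]) for t in th]);p=(p[:,:2]/p[:,2:]).astype(np.float32)
    print(r,cv2.remap(g,p[:,0],p[:,1],cv2.INTER_LINEAR).ravel().tolist())
cv2.imwrite(f"pics/m{s['clock']:.2f}.png",cv2.resize(i["color"][165:235,190:275],None,fx=8,fy=8,interpolation=cv2.INTER_CUBIC))
E
python3 m.py
```

```text
[506.37197303 181.05541196 155.31333998] [-0.41203387 -0.18579973 -0.25878375] theta 2.223275457039084 r 118.03046977374564 off 18.330247291830247
[200, 202, 204, 206, 208, 210, 212, 214, 216, 218, 220, 222, 224, 226, 228, 230, 232, 234, 236, 238, 240, 242, 244, 246, 248]
42 [207, 208, 211, 210, 207, 203, 168, 125, 77, 98, 140, 182, 207, 215, 212, 209, 210, 213, 211, 202, 181, 158, 162, 184, 209]
46 [137, 165, 188, 192, 185, 194, 192, 151, 121, 125, 160, 199, 198, 195, 204, 206, 191, 180, 178, 187, 176, 141, 140, 166, 175]
50 [99, 117, 109, 76, 60, 80, 108, 108, 77, 72, 111, 149, 135, 105, 107, 115, 94, 61, 68, 64, 75, 91, 89, 88, 111]
53 [37, 38, 39, 41, 42, 41, 44, 54, 79, 114, 110, 84, 47, 37, 41, 42, 42, 43, 43, 44, 43, 43, 43, 42, 41]
54 [42, 41, 43, 46, 47, 44, 42, 52, 75, 102, 115, 104, 68, 48, 46, 46, 45, 45, 47, 47, 47, 47, 48, 47, 46]
55 [47, 45, 46, 49, 50, 48, 47, 52, 63, 95, 114, 104, 72, 45, 47, 48, 48, 48, 50, 49, 49, 52, 51, 50, 51]
57 [47, 47, 46, 47, 50, 50, 50, 49, 60, 85, 97, 94, 70, 57, 50, 52, 52, 47, 47, 47, 47, 48, 49, 51, 49]
60 [49, 48, 47, 46, 45, 48, 49, 50, 56, 68, 72, 69, 71, 71, 68, 65, 63, 56, 49, 45, 45, 47, 51, 49, 47]
64 [44, 42, 40, 45, 49, 48, 47, 51, 60, 73, 80, 77, 78, 78, 77, 76, 74, 61, 52, 52, 52, 51, 51, 50, 47]
```

The line is at about 2.197 and the zero mark at 2.17–2.175. I'll nudge the remaining 0.022 or so (2.7 mm), then back off.

Call:
drive_tool:
  motion:
    - {"fingers":0,"linear":[0.0027,-0.0005,0],"twist":0.023}
    - {"fingers":0,"linear":[0,0,0],"twist":0}
    - {"fingers":0,"linear":[0,0,0],"twist":0}

```text
clock: 5.65
eef_pos: [508.5, 183.2, 155.3]
tool_rot: [3.141, 0.0, 0.628]
force: [0.1, -0.2, -0.0]
width: 0.0
gripper_force: 0.1
```

Call:
drive_tool:
  motion:
    - {"fingers":0,"linear":[-0.008,0,0],"twist":0}
    - {"fingers":0,"linear":[-0.012,0,0],"twist":0}
    - {"fingers":0,"linear":[-0.015,0,0],"twist":0}
    - {"fingers":0,"linear":[0,0,0],"twist":0}
    - {"fingers":0,"linear":[0,0,0],"twist":0}

```text
clock: 6.07
eef_pos: [479.8, 162.4, 155.5]
tool_rot: [3.142, -0.0, 0.627]
force: [-0.3, 0.3, 0.1]
width: -0.4
gripper_force: 0.0
```

```bash
python3 m.py
```

```text
[480.62493233 163.04744322 155.61952248] [-0.23431156  0.50504436 -0.71650634] theta 2.1986085995598175 r 118.09153390099975 off 52.65071049415417
[200, 202, 204, 206, 208, 210, 212, 214, 216, 218, 220, 222, 224, 226, 228, 230, 232, 234, 236, 238, 240, 242, 244, 246, 248]
42 [205, 204, 205, 205, 205, 203, 168, 127, 81, 100, 140, 179, 203, 211, 209, 207, 207, 208, 207, 198, 180, 160, 165, 187, 208]
46 [135, 164, 188, 193, 186, 194, 192, 151, 121, 124, 157, 194, 194, 192, 203, 205, 190, 178, 177, 187, 176, 140, 137, 162, 169]
50 [94, 112, 107, 76, 59, 76, 104, 107, 70, 55, 91, 133, 131, 103, 103, 113, 93, 62, 70, 66, 75, 91, 91, 91, 113]
53 [44, 44, 43, 42, 42, 47, 60, 87, 136, 196, 138, 79, 45, 40, 40, 41, 44, 46, 43, 42, 44, 46, 47, 44, 40]
54 [45, 48, 49, 46, 45, 48, 55, 90, 138, 169, 135, 75, 53, 45, 44, 45, 48, 50, 47, 45, 45, 47, 48, 46, 43]
55 [46, 49, 48, 47, 46, 47, 57, 87, 131, 150, 132, 84, 55, 44, 46, 48, 49, 49, 48, 48, 49, 49, 48, 45, 42]
57 [50, 49, 48, 47, 47, 47, 51, 61, 100, 140, 129, 78, 42, 44, 47, 47, 48, 48, 49, 51, 52, 49, 46, 45, 45]
60 [46, 45, 47, 49, 48, 47, 54, 77, 117, 149, 143, 80, 44, 43, 46, 48, 50, 52, 48, 42, 40, 46, 51, 50, 49]
64 [47, 46, 45, 46, 46, 45, 44, 57, 82, 90, 79, 63, 45, 45, 47, 48, 46, 47, 43, 44, 48, 47, 46, 45, 45]
```

The white line is at 2.178 against the zero mark at 2.172, so it is set to within about 0.5°, with the lever released. From the ring centre and the refined yaw the key comes to (504,-27.5), and direct sighting agrees at (505,-28).

Call:
drive_tool:
  motion:
    - {"fingers":0,"linear":[-0.0155,0.028,0],"twist":0}
    - {"fingers":0,"linear":[-0.0155,0.028,0],"twist":0}
    - {"fingers":0,"linear":[-0.0155,0.028,0],"twist":0}
    - {"fingers":0,"linear":[-0.0155,0.028,0],"twist":0}
    - {"fingers":0,"linear":[-0.0155,0.028,0],"twist":0}

```text
clock: 6.53
eef_pos: [500.9, 3.0, 155.5]
tool_rot: [3.141, -0.001, 0.629]
force: [-0.5, -0.0, -0.1]
width: 0.0
gripper_force: 0.0
```

Call:
drive_tool:
  motion:
    - {"fingers":0,"linear":[-0.0155,0.028,0],"twist":0}
    - {"fingers":0,"linear":[0,0,0],"twist":0}
    - {"fingers":0,"linear":[0,0,0.025],"twist":0}
    - {"fingers":0,"linear":[0,0,0.025],"twist":0}
    - {"fingers":0,"linear":[0,0,0],"twist":0}

```text
clock: 6.95
eef_pos: [501.9, -27.5, 102.2]
tool_rot: [-3.138, 0.004, 0.628]
force: [-0.7, -0.3, -0.2]
width: -0.1
gripper_force: 0.0
```

```bash
python3 - <<'E'
from cell import monitor,cams
from h import *
s=monitor.read_state();print(s["eef_pos"],s["force"],s["tool_rot"])
d=np.array([504,-27.5])-s["eef_pos"][:2];y=s["tool_rot"][2];c,n=np.cos(y),np.sin(y)
print("tool x,y",c*d[0]+n*d[1],n*d[0]-c*d[1])
a=cams.get_image("scene")["color"][140:250,200:350]
cv2.imwrite("pics/k.png",cv2.resize(a,None,fx=5,fy=5,interpolation=cv2.INTER_CUBIC))
E
```

```text
[501.87525661 -27.52296026 102.17939449] [-0.7475584  -0.30358804 -0.168612  ] [-3.13803609  0.00420951  0.62774094]
tool x,y 1.7331595428654523 1.229316742446936
```

View pics/k.png

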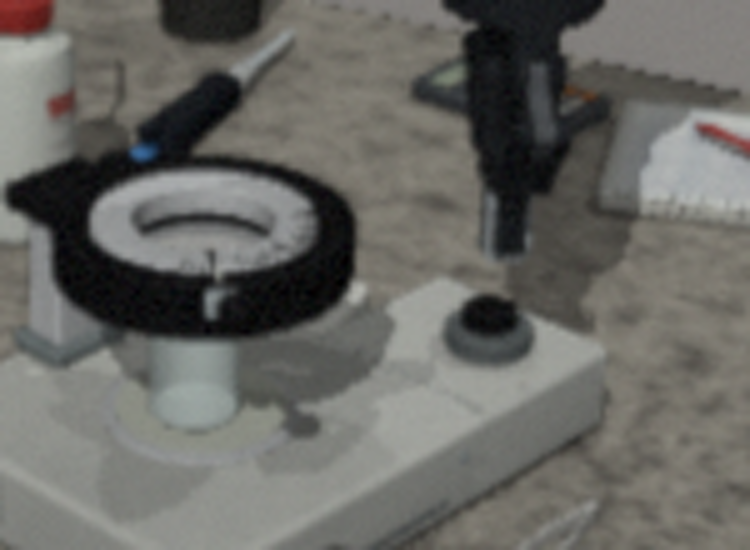

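The white line stands at the zero mark at crop (212,262). The shut fingertip at (507,255) is above the key at (490,303), a few mm off to the right. I'll shift slightly and come down gently.

Call:
drive_tool:
  motion:
    - {"fingers":0,"linear":[0.0038,0.001,0],"twist":0}
    - {"fingers":0,"linear":[0,0,0.012],"twist":0}
    - {"fingers":0,"linear":[0,0,0.012],"twist":0}
    - {"fingers":0,"linear":[0,0,0],"twist":0}
    - {"fingers":0,"linear":[0,0,0],"twist":0}

```text
clock: 7.42
eef_pos: [508.2, -26.0, 82.3]
tool_rot: [3.141, -0.001, 0.628]
force: [-0.4, 0.0, -0.2]
width: -0.4
gripper_force: 0.0
```

Call:
drive_tool:
  motion:
    - {"fingers":0,"linear":[0,0,0.004],"twist":0}
    - {"fingers":0,"linear":[0,0,0.004],"twist":0}
    - {"fingers":0,"linear":[0,0,0.003],"twist":0}
    - {"fingers":0,"linear":[0,0,0],"twist":0}
    - {"fingers":0,"linear":[0,0,0],"twist":0}

```text
clock: 7.83
eef_pos: [508.3, -26.3, 70.7]
tool_rot: [3.14, -0.002, 0.628]
force: [1.8, 0.2, 2.2]
width: -0.4
gripper_force: 1.6
```

Contact is made: 2.2 N at about 3.3 mm down. Pressing about 2 mm more.

Call:
drive_tool:
  motion:
    - {"fingers":0,"linear":[0,0,0.0022],"twist":0}
    - {"fingers":0,"linear":[0,0,0],"twist":0}
    - {"fingers":0,"linear":[0,0,0],"twist":0}
    - {"fingers":0,"linear":[0,0,0],"twist":0}
    - {"fingers":0,"linear":[0,0,0],"twist":0}

```text
clock: 8.25
eef_pos: [508.2, -26.3, 68.4]
tool_rot: [3.141, -0.002, 0.628]
force: [3.3, 1.5, 5.0]
width: -0.3
gripper_force: 2.3
```

```bash
python3 - <<'E'
from cell import monitor,cams
for k in range(6):
    cams.get_image("scene");s=monitor.read_state();print(s["eef_pos"],s["force"])
E
python3 m.py | grep -E "^(\[2|46|54|57)"
```

```text
[508.21400813 -26.26040277  68.42799457] [3.76580791 0.42589716 5.3106851 ]
[508.21703103 -26.25957728  68.40383249] [3.89357207 0.9762633  4.4743366 ]
[508.14911117 -26.27558497  68.38175825] [3.34868042 1.75951391 4.02711504]
[508.00541154 -26.31565615  68.35290049] [3.65767783 0.75774899 4.4532395 ]
[507.81676097 -26.33443417  68.29116785] [3.22837091 0.62370913 4.22784027]
[507.6603043  -26.35010061  68.25917622] [ 4.32419592 -0.02935901  4.99789846]
[200, 202, 204, 206, 208, 210, 212, 214, 216, 218, 220, 222, 224, 226, 228, 230, 232, 234, 236, 238, 240, 242, 244, 246, 248]
46 [134, 165, 189, 194, 188, 197, 197, 154, 124, 129, 164, 204, 204, 201, 211, 213, 199, 188, 186, 196, 184, 149, 146, 171, 179]
54 [48, 51, 52, 48, 48, 54, 63, 98, 147, 177, 140, 77, 55, 48, 48, 48, 48, 47, 48, 49, 50, 50, 51, 52, 50]
57 [53, 52, 49, 50, 51, 51, 56, 67, 106, 146, 135, 80, 45, 50, 54, 52, 51, 51, 52, 55, 58, 56, 55, 54, 53]
```

The ring is still at zero, and the key is held about 5.6 mm down with about 4.7 N. Handing in.

```bash
python3 -c "
from cell import ctrl
print(ctrl.finish_job())"
```

```text
the job is handed in; nothing more can be done
None
```

The job is handed in, with no verdict returned: the white line measured within about 0.5° of the zero mark with the lever released, and the fingertip is holding the lamp key about 5.6 mm down with about 4.7 N.

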